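# Clear the labelling place and tip a carton into it

### The arm

A 6-joint arm with a two-finger parallel gripper is mounted at the origin on the work surface. World frame = base frame: x ahead of the robot, y to its left, z up, the work surface at z = 0. Lengths are in m, angles in rad, forces in N, time in s.
With the tool pointing down it reaches from about 0.25 to 0.725 m from the base axis. Payload 4 kg.
Tool frame: the origin (TCP) lies midway between the tips of the shut fingers; the grasp point (between the pads) lies 19 mm behind it (bot.grip_point_offset is the distance from the TCP to the grasp point, in m); z points along the fingers, y is the line along which they close (so a half turn about z gives the same grasp; the last joint's range is limited). The gripper opens to 85 mm and grips with 20 to 120 N. Pads are 22 mm wide; open, the fingers measure 114 mm over their backs; the gripper's body (76 mm by 85 mm) begins 54 mm behind the grasp point. The pads swing forward as they close: fully open they stand 13 mm farther back than shut.
Start: joints at [-1.286, 0.241, 0.005, 1.335, 0, 1.571], TCP at [0.14, -0.48, 0.231] pointing down, gripper open.
Joint ranges: [-2.72, 2.72], [-1.05, 1.87], [-1.09, 1.28], [-1.99, 2.15], [-1.42, 1.44], [-3.14, 3.14]. Speed limits (rad/s): [2.79, 2.79, 3.14, 3.14, 3.14, 3.14].

### API

Orientations are given as a unit quaternion [x, y, z, w].
In Python, from workcell import bot gives the robot as it stands.
- The arm moves only by the tool step_arm, never from a script. Its argument "targets" is text: rows parted by semicolons, each of 7 numbers parted by spaces: the opening, from -1 (shut) to 1 (fully open), so that 0 is half open, then the shift along the world's x, y, z normalised to -1 to 1, where 1 is 0.5 m, then the turn, a rotation vector about the world's x, y, z normalised to -1 to 1, where 1 is pi/4 rad. In form: gripper x y z wx wy wz; .... A call has 1 to 10 rows; each row is the pose to reach, as a shift and turn from the pose commanded when the call began; what a row does not reach only later rows make up. A row lasts 1/12 s, in which the tool goes at most 41.7 mm and 7.16 degrees, less where a joint would pass 70% of its speed; a pose out of reach is approached as far as the arm can. A call with a number of a shift or a turn outside -1 to 1 is refused whole. A call with a gripper value outside its range is refused whole. The fingers move at their own pace and stop on an object; the grip force is fixed at half the most. Time passes only in rows, so rows that repeat a pose let the fingers close. It gives the time, the measured TCP pose, the force, the opening and the grip force at its end, in the units of the state.
- bot.get_obs(): the state, without advancing time (a new reading comes with each control period).
- bot.camera(name): name is "scene" or "top" or "wrist"; returns the picture (384x512x3 uint8, red, green, blue); there is no depth.
- bot.camera_info(name): a dict with "vertical_fov" (degrees; the focal length in pixels is half the picture's height over the tangent of half this angle, whatever the lens; pixels are square), "cx", "cy" (the principal point, pixels), "D" ([k1, k2, p1, p2, k3] as OpenCV has them; the pictures are not rectified), "pose" (4x4, takes a point from camera to world coordinates). Camera axes: x right, y up, looking along -z (the intrinsics and any distortion apply to the point x, -y, -z); pixel columns grow to the right and rows downward; lengths in m; the calibration is good to about 2 mm. A picture is of the moment at which its call begins: read the wrist's pose just before it. camera_info takes no time and is no camera call; for the wrist camera it gives the pose at the moment of the call.
- bot.job_done(): hands the job in; it is judged then, once.
The state is a dict: "clock": time; "joint_pos": joint angles; "joint_vel": joint speeds; "tau": joint torques, N m; "eef_pos": TCP position; "tool_rot": TCP orientation; "ft_force": force on the tool from outside, world axes, zero at the start; "ft_torque": the same for the moment, N m; "grip_width": finger opening in m; "grasp_force": force on a finger pad.
Only numpy, scipy, OpenCV 4.12 (cv2) and the standard library are available. Lean on these libraries where they do the work, as an engineer would, in place of code of your own. Each camera call takes 0.05 s, during which the arm holds its last target. There are 200 camera calls.

### The job

First slide the round lidded tub off the taped labelling place, keeping it upright on the worktop and clear of the tape; then push the tall standing carton near its top so that it tips over and lies flat on its broad face inside the taped outline (lying on the tape is all right, past its outer edge is not). Only push, gently, with the fingers: pinch and lift nothing, and leave the short carton, the pots and everything else on the worktop where they stand.

Things in the scene. Friction and masses are not known exactly. Their poses are not given: they have to be found in the camera images.
- outline: The labelling place: a rectangle of flat black tape on the worktop, 216 mm (its x) by 148 mm (its y) over the outer edges, tape 10 mm wide, no thickness to feel. Fixed. Origin at its centre at worktop height; its x runs along the long sides, away from the tall carton (the way the carton must tip), z up.
- carton: Tall closed cardboard carton, 45 mm deep (its x), 100 wide (y), 160 high (z), 0.25 to 0.5 kg, a blank white panel on both broad faces. Stands loose across the outline's -x end, its +x face looking along the outline. Origin at the centre of its underside. Pushed near the top it tips about its front lower edge; pushed low it slides. Lying as wanted, +x face down, its origin is 22.5 mm up.
- foot_l (a point): corner of the carton's +x face (the face that ends downward): at the foot, carton y = +50 mm
- foot_r (a point): corner of the carton's +x face: at the foot, carton y = -50 mm
- top_l (a point): corner of the carton's +x face: at the top (160 mm from the foot), carton y = +50 mm
- top_r (a point): corner of the carton's +x face: at the top (160 mm from the foot), carton y = -50 mm
- tub: Low round closed food tub, grey with a flat white lid, 76 mm diameter, 45 mm high, 0.18 to 0.35 kg, loose, standing inside the outline at the start, where the carton would fall on it. Origin at the centre of its underside, z up. It slides when pushed low. The worktop beside both long sides of the outline (its +y and -y) is free for 110 mm, level with the tub.
- short_carton: Bystander: the short cardboard carton, 45 x 80 x 90 mm high, loose; origin at the centre of its underside. It, the pen pot and the shaker jar stand, in any order, left and right of the tall carton (about 150 mm to each side) and beyond the far end of the outline.
- pen_pot: Bystander: black pot of pens, 72 mm diameter, 90 mm high (pens to 160 mm), loose; origin under its centre.
- shaker: Bystander: glass shaker jar with steel cap, 52 mm diameter, 110 mm high, loose; origin under its centre.
- jug: Bystander: clear measuring jug, 132 mm across, 170 mm high, black handle to its +y, out to the left; origin under its centre.
- can: Bystander: food can, 74 mm diameter, 100 mm high, out to the left; origin under its centre.
- spatula: Bystander: spatula 240 mm long lying on the worktop, out to the right.
Things that resemble listed ones, but are neither listed nor needed, are in the scene too. What is shaped like the carton but red is not meant.

How it is judged:
By the outcome, as a careful person would: the job done as asked, in the order asked, and still so for the second after the job is handed in, with the robot touching nothing.
It also fails if it takes over 53 s, if anything falls off the work surface, if the arm or the gripper's body presses on something with over 40 N, if the wrist force passes 120 N, or if a joint passes its speed limit or range.

## Working session

There is one attempt and no reset: what is moved stays moved. The work goes in short steps, Python scripts to look and compute and a tool call to move; the robot and the scene stay as the last step left them, time stands still between calls to the robot, and variables do not carry over. Pictures are saved under pics/ and viewed, at most 10 in all, crops included, and the job is handed in when it is done.

Besides the shell and the picture viewer there is one more tool, called after "Call:" by a JSON object that holds its "name" and its "arguments". step_arm: Moves the arm, as the interface text tells. Scaled input: -1 to 1 covers 0.5 m each way for a shift and pi/4 rad each way for a turn. Its arguments: {"type":"object","properties":{"targets":{"type":"string"}},"required":["targets"]}

```bash
mkdir -p pics; python3 - <<'E'
from workcell import bot
import cv2
for n in("top","scene"):
    im=bot.camera(n); cv2.imwrite(f"pics/{n}0.png",cv2.resize(im[:,:,::-1],(800,600),interpolation=cv2.INTER_CUBIC))
    i=bot.camera_info(n); print(n,i["vertical_fov"],i["cx"],i["cy"],i["D"],i["pose"].round(4).tolist() if hasattr(i["pose"],"round") else i["pose"])
o=bot.get_obs(); print(o["clock"],o["eef_pos"],o["tool_rot"],o["ft_force"])
E
```

```text
top 50.36672393144804 256.17790739581073 188.4499974724681 [-0.12264934  0.          0.          0.          0.        ] [[-0.0214, 0.9812, -0.192, 0.2855], [-0.9995, -0.017, 0.0249, 0.0299], [0.0211, 0.1925, 0.9811, 1.515], [0.0, 0.0, 0.0, 1.0]]
scene 57.44094731509349 251.62582456371922 190.5534283640358 [-0.0528875  0.         0.         0.         0.       ] [[0.2433, -0.8175, 0.522, 1.219], [0.9699, 0.2014, -0.1367, -0.167], [0.0066, 0.5396, 0.8419, 1.1699], [0.0, 0.0, 0.0, 1.0]]
0.1 [ 0.14032823 -0.47933758  0.23050603] [ 9.89876966e-01  1.41925089e-01 -1.40052261e-04 -9.17460696e-04] [-0.40233316  0.89016923  0.99598461]
```

View pics/top0.png

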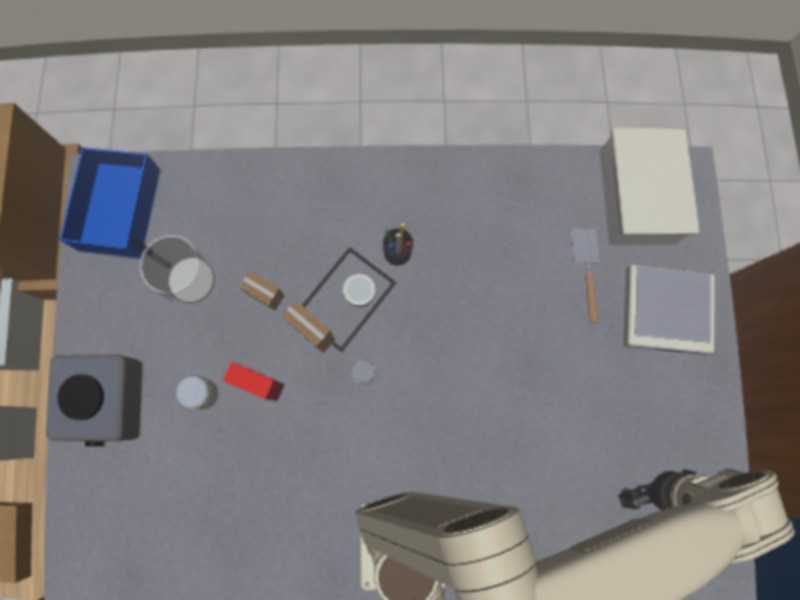

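View pics/scene0.png

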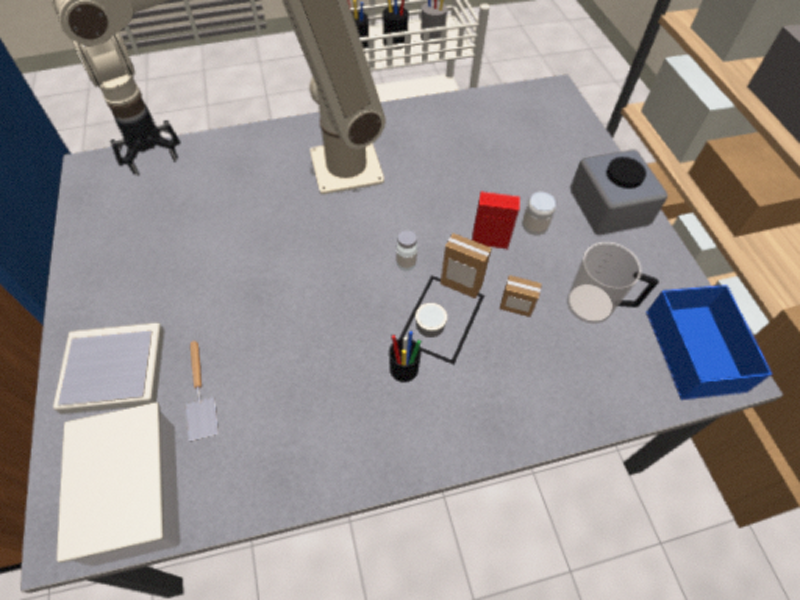

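The top view shows the outline corners at about (349,249), (395,284) and (341,350), the tub at (359,290), the carton top around (308,325), the pens at (398,245), the shaker at (363,372) and the short carton at (261,289). The scene view shows the same things from the far side. I'll zoom in on both for accuracy.

```bash
cat > h.py <<'E'
import numpy as np, cv2
from workcell import bot
def K(i):
    f=192/np.tan(np.radians(i["vertical_fov"]/2)); return np.array([[f,0,i["cx"]],[0,f,i["cy"]],[0,0,1.]])
def ray(i,px):
    u=cv2.undistortPoints(np.array(px,float).reshape(-1,1,2),K(i),np.array(i["D"])).reshape(-1,2)
    P=np.array(i["pose"]); d=np.c_[u[:,0],-u[:,1],-np.ones(len(u))]@P[:3,:3].T
    return P[:3,3],d
def onz(i,px,z):
    c,d=ray(i,px); z=np.broadcast_to(z,len(d)); return c+d*((z-c[2])/d[:,2])[:,None]
def tri(ia,pa,ib,pb):
    ca,da=ray(ia,[pa]);cb,db=ray(ib,[pb]);A=np.c_[da[0],-db[0]];s=np.linalg.lstsq(A,cb-ca,rcond=None)[0]
    return (ca+da[0]*s[0]+cb+db[0]*s[1])/2, np.linalg.norm(ca+da[0]*s[0]-cb-db[0]*s[1])
def proj(i,p):
    P=np.array(i["pose"]); q=(np.atleast_2d(p)-P[:3,3])@P[:3,:3]; q=q*[1,-1,-1]
    return cv2.projectPoints(q,np.zeros(3),np.zeros(3),K(i),np.array(i["D"]))[0].reshape(-1,2)
E
python3 - <<'E'
from h import *
for n,(x,y) in (("top",(150,145)),("scene",(240,140))):
    im=bot.camera(n)[y:y+105,x:x+140,::-1]; cv2.imwrite(f"pics/{n}1.png",cv2.resize(im,(784,588),interpolation=cv2.INTER_CUBIC))
E
```

```text
(no output)
```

View pics/top1.png

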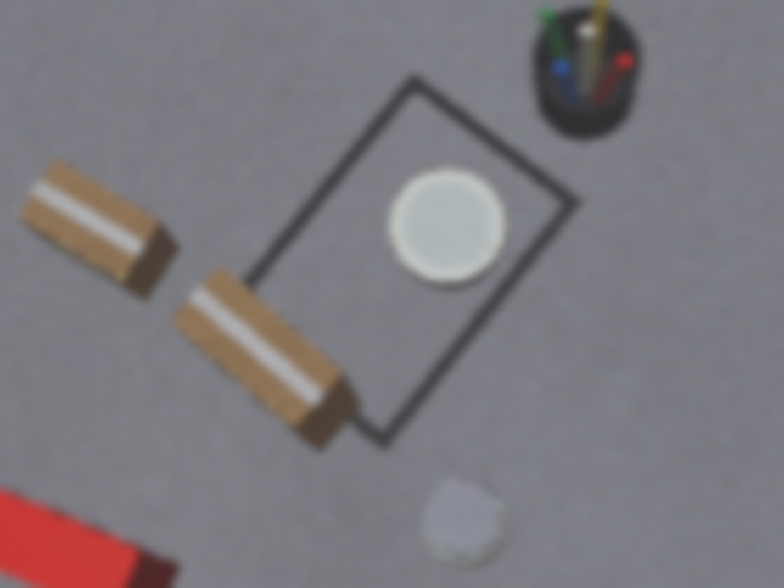

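View pics/scene1.png

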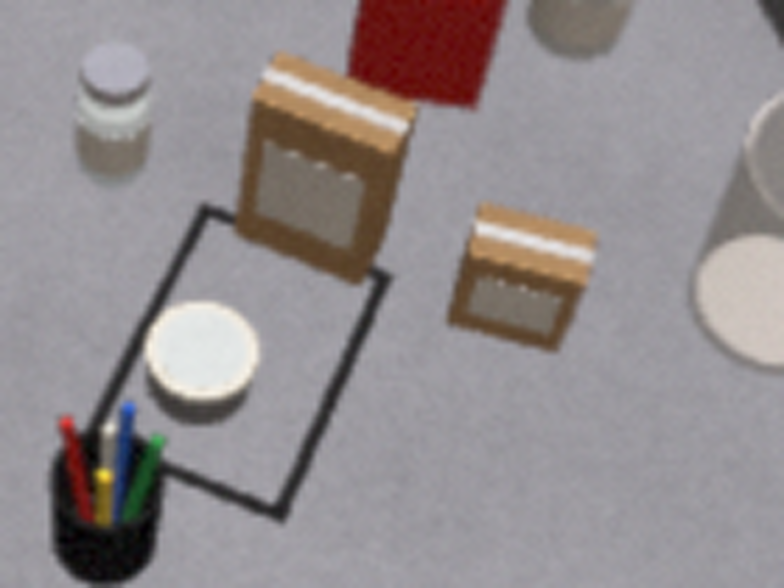

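The crops (5.6x) give the outline corners, carton corners, tub lid, shaker and pot rims in both views. Next I'll triangulate and compute the outline frame.

```bash
python3 - <<'E'
from h import *
np.set_printoptions(precision=4,suppress=True)
T=bot.camera_info("top");S=bot.camera_info("scene")
t=lambda *p:((np.array(p)+.5)/5.6-.5+[150,145]); s=lambda *p:((np.array(p)+.5)/5.6-.5+[240,140])
A,B,C=onz(T,[t(414,73),t(580,202),t(384,450)],0)
C2,D2,A2=onz(S,[s(203,203),s(391,274),s(281,523)],0)
print("top ABC",A,B,C,"scene A C D",A2,C2,D2)
print("lens",np.linalg.norm(A-B),np.linalg.norm(B-C),np.linalg.norm(C2-D2),np.linalg.norm(D2-A2))
from scipy.optimize import least_squares
loc=np.array([[108,74],[108,-74],[-108,-74],[-108,74]])/1000. # A B C D
def pose(q,l): 
    c,n=np.cos(q[2]),np.sin(q[2]); l=np.atleast_2d(l); return np.c_[q[0]+c*l[:,0]-n*l[:,1],q[1]+n*l[:,0]+c*l[:,1]]
def r(q):
    w=pose(q,loc); return np.r_[(w[[0,1,2]]-[A[:2],B[:2],C[:2]]).ravel(),(w[[0,2,3]]-[A2[:2],C2[:2],D2[:2]]).ravel()]
o=least_squares(r,[.45,.1,-.7]); q=o.x; print("outline",q,"yaw deg",np.degrees(q[2]),"res mm",o.fun*1000)
def tol(p): c,n=np.cos(q[2]),np.sin(q[2]); d=np.array(p)[:2]-q[:2]; return np.array([c*d[0]+n*d[1],-n*d[0]+c*d[1]])
for n,a,b in [("tub lid",(447,225),(202,352)),("shaker",(462,515),(115,70)),("car FL",(217,266),(397,152)),("car FR",(345,372),(257,98)),("car BL",(173,318),(415,105)),("sh FR",(163,222),(467,254)),("sh FL",(55,160),(588,282)),("sh BL",(20,215),(596,234)),("pot rim",(587,60),(107,470)),]:
    p,e=tri(T,t(*a),S,s(*b)); print(n,p,"err",round(e,4),"outl",tol(p))
for n,i,p in [("footR top",T,t(358,405)),("footR",S,s(236,236)),("footL",S,s(360,283))]:
    w=onz(i,[p],0)[0]; print(n,w,tol(w))
# carton fit: reprojection with known dims
obs=[(T,t(217,266),(22.5,50,160)),(T,t(345,372),(22.5,-50,160)),(T,t(173,318),(-22.5,50,160)),(T,t(303,428),(-22.5,-50,160)),(T,t(358,405),(22.5,-50,0)),(S,s(397,152),(22.5,50,160)),(S,s(257,98),(22.5,-50,160)),(S,s(415,105),(-22.5,50,160)),(S,s(277,52),(-22.5,-50,160)),(S,s(236,236),(22.5,-50,0)),(S,s(360,283),(22.5,50,0))]
def rc(c): return np.concatenate([proj(i,np.r_[pose(c,np.array(l[:2])/1000)[0],l[2]/1000])[0]-p for i,p,l in obs])
k=least_squares(rc,[q[0]-.1,q[1]+.06,q[2]]); print("carton",k.x,np.degrees(k.x[2]),tol(k.x),k.fun.reshape(-1,2).round(1).tolist())
E
```

```text
top ABC [0.7047 0.1142 0.    ] [0.6123 0.0023 0.    ] [0.4462 0.1357 0.    ] scene A C D [0.7075 0.1143 0.    ] [0.4481 0.1362 0.    ] [0.5394 0.2493 0.    ]
lens 0.14514416743822278 0.21306044227427917 0.14534413265027657 0.21557144707164944
outline [ 0.5764  0.1253 -0.684 ] yaw deg -39.18746440080715 res mm [ 2.1647  0.2254  1.0223 -2.531  -0.3215  0.4811 -0.6861  0.1415 -2.1775
  0.0141 -0.0018  1.6688]
tub lid [0.5902 0.0912 0.038 ] err 0.0007 outl [ 0.0323 -0.0177]
shaker [0.3942 0.081  0.1048] err 0.0005 outl [-0.1132 -0.1495]
car FL [0.543  0.2265 0.1575] err 0.0027 outl [-0.0898  0.0573]
car FR [0.4778 0.1509 0.1555] err 0.0059 outl [-0.0925 -0.0425]
car BL [0.511  0.2513 0.1592] err 0.0002 outl [-0.1303  0.0563]
sh FR [0.5859 0.2719 0.0854] err 0.003 outl [-0.0852  0.1197]
sh FL [0.6273 0.3417 0.0876] err 0.0023 outl [-0.0972  0.1999]
sh BL [0.5918 0.3632 0.0856] err 0.0011 outl [-0.1384  0.1941]
pot rim [ 0.6866 -0.0017  0.0907] err 0.0015 outl [ 0.1657 -0.0288]
footR top [0.4766 0.1529 0.    ] [-0.0948 -0.0417]
footR [0.4817 0.1512 0.    ] [-0.0898 -0.0398]
footL [0.5414 0.2253 0.    ] [-0.0903  0.0553]
carton [ 0.4941  0.2012 -0.702 ] -40.22122178000901 [-0.1117  0.0068] [[-0.0, -0.4], [-0.3, -0.8], [-0.9, 0.5], [-1.5, -0.4], [1.2, -0.7], [-0.7, -0.2], [-1.2, -0.3], [0.5, -0.6], [-0.0, -0.7], [-0.8, -0.4], [0.1, 0.5]]
```

Call:
{"name": "step_arm", "arguments": {"targets": "1 0.04 0.05 0.06 0 0 0.1; 1 0.09 0.11 0.14 0 0 0.2; 1 0.14 0.17 0.14 0 0 0.3; 1 0.19 0.23 0.14 0 0 0.4; 1 0.24 0.29 0.14 0 0 0.5; 0.5 0.29 0.35 0.14 0 0 0.6; 0 0.34 0.41 0.14 0 0 0.7; 0 0.39 0.47 0.14 0 0 0.767; 0 0.44 0.53 0.14 0 0 0.767; 0 0.48 0.58 0.14 0 0 0.767"}}

```text
clock: 1.03
eef_pos: [0.3816, -0.1876, 0.3013]
tool_rot: [0.903, 0.43, 0.0, 0.0]
ft_force: [0.3, -1.4, -0.6]
grip_width: 0.043
grasp_force: 0.0
```

```bash
python3 - <<'E'
from h import *
np.set_printoptions(precision=4,suppress=True)
T=bot.camera_info("top");S=bot.camera_info("scene")
# red carton top corners in 800x600 full top view, assume 160 high
w=onz(T,np.array([(234,363),(283,380),(273,398),(224,382)])*.64,[.16,.16,.16,.16]); print(w)
c,n=np.cos(-.684),np.sin(-.684)
for p in w: d=p[:2]-[.5764,.1253]; print(c*d[0]+n*d[1],-n*d[0]+c*d[1])
o=bot.get_obs(); print(o["clock"],o["eef_pos"],o["tool_rot"],o["joint_pos"],o["ft_force"],o["grip_width"])
E
```

```text
[[0.4081 0.3528 0.16  ]
 [0.3707 0.2475 0.16  ]
 [0.3331 0.2684 0.16  ]
 [0.368  0.3734 0.16  ]]
-0.2741500274548415 0.06995187772976678
-0.2366217747022802 -0.03530697793376056
-0.2789257007029702 -0.04283702561467165
-0.3182612831386593 0.06060292796307801
1.0333 [ 0.3816 -0.1876  0.3013] [0.9029 0.4299 0.0003 0.    ] [-0.4572  0.0701 -0.0182  1.4821  0.0004  1.7958] [ 0.2828 -1.4175 -0.6052] 0.043019859006075946
```

Call:
{"name": "step_arm", "arguments": {"targets": "0 0.05 0.066 0 0 0 0; 0 0.1 0.132 0 0 0 0; 0 0.15 0.198 0 0 0 0; 0 0.2 0.264 0 0 0 0; 0 0.25 0.33 0 0 0 0; 0 0.3 0.396 0 0 0 0; 0 0.35 0.462 0 0 0 0; 0 0.4 0.528 0 0 0 0; 0 0.45 0.594 0 0 0 0; 0 0.5 0.66 0 0 0 0"}}

```text
clock: 1.87
eef_pos: [0.6312, 0.142, 0.3009]
tool_rot: [0.903, 0.429, -0.0, 0.0]
ft_force: [1.4, 0.1, -0.0]
grip_width: 0.0427
grasp_force: 0.0
```

Call:
{"name": "step_arm", "arguments": {"targets": "0 0.018 0.022 -0.06 0 0 0; 0 0.018 0.022 -0.14 0 0 0; 0 0.018 0.022 -0.22 0 0 0; 0 0.018 0.022 -0.3 0 0 0; 0 0.018 0.022 -0.37 0 0 0; 0 0.018 0.022 -0.43 0 0 0; 0 0.018 0.022 -0.48 0 0 0; 0 0.018 0.022 -0.52 0 0 0; 0 0.018 0.022 -0.55 0 0 0; 0 0.018 0.022 -0.568 0 0 0"}}

```text
clock: 2.7
eef_pos: [0.6376, 0.1507, 0.0141]
tool_rot: [0.903, 0.429, -0.002, -0.001]
ft_force: [-0.6, 0.1, -0.3]
grip_width: 0.0426
grasp_force: 0.0
```

```bash
python3 - <<'E'
from h import *
a=bot.camera("scene")[140:245,240:380,::-1]; b=bot.camera("top")[145:250,150:290,::-1]
cv2.imwrite("pics/pre.png",cv2.resize(np.hstack([a,b]),(800,300),interpolation=cv2.INTER_CUBIC))
E
```

```text
(no output)
```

View pics/pre.png

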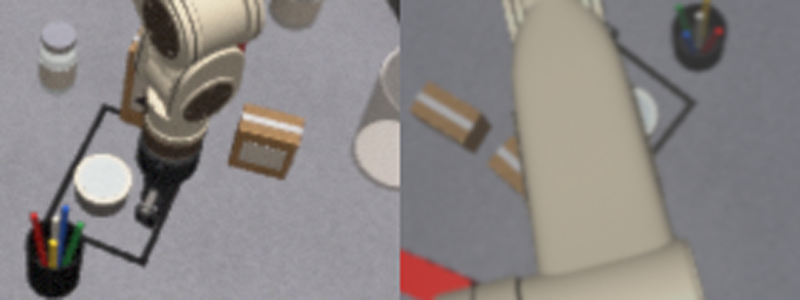

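The fingers stand on the worktop at the tub's +y side, clear of the other things. Now the push toward the outline's -y.

Call:
{"name": "step_arm", "arguments": {"targets": "0 -0.009 -0.011 0 0 0 0; 0 -0.018 -0.022 0 0 0 0; 0 -0.026 -0.032 0 0 0 0; 0 -0.034 -0.042 0 0 0 0; 0 -0.042 -0.052 0 0 0 0; 0 -0.051 -0.063 0 0 0 0; 0 -0.06 -0.074 0 0 0 0; 0 -0.07 -0.086 0 0 0 0; 0 -0.08 -0.098 0 0 0 0; 0 -0.09 -0.11 0 0 0 0"}}

```text
clock: 3.63
eef_pos: [0.595, 0.096, 0.0181]
tool_rot: [0.903, 0.429, 0.001, 0.0]
ft_force: [2.8, 2.9, 3.4]
grip_width: 0.0428
grasp_force: 1.9
```

Call:
{"name": "step_arm", "arguments": {"targets": "0 -0.01 -0.012 0 0 0 0; 0 -0.02 -0.024 0 0 0 0; 0 -0.03 -0.036 0 0 0 0; 0 -0.04 -0.049 0 0 0 0; 0 -0.05 -0.061 0 0 0 0; 0 -0.06 -0.073 0 0 0 0; 0 -0.07 -0.086 0 0 0 0; 0 -0.08 -0.098 0 0 0 0; 0 -0.089 -0.109 0 0 0 0; 0 -0.097 -0.119 0 0 0 0"}}

```text
clock: 4.47
eef_pos: [0.5454, 0.036, 0.0173]
tool_rot: [0.903, 0.429, -0.0, -0.0]
ft_force: [2.7, 2.1, 3.7]
grip_width: 0.0428
grasp_force: 2.4
```

Call:
{"name": "step_arm", "arguments": {"targets": "0 -0.004 -0.005 0 0 0 0; 0 -0.007 -0.009 0 0 0 0; 0 -0.007 -0.009 0 0 0 0; 0 0.01 0.013 0 0 0 0; 0 0.03 0.038 0 0 0 0; 0 0.06 0.076 0 0 0 0; 0 0.06 0.076 0.07 0 0 0; 0 0.06 0.076 0.15 0 0 0; 0 0.06 0.076 0.23 0 0 0; 0 0.06 0.076 0.31 0 0 0"}}

```text
clock: 5.3
eef_pos: [0.5738, 0.0739, 0.1716]
tool_rot: [0.903, 0.429, -0.003, -0.0]
ft_force: [0.2, 0.4, 0.4]
grip_width: 0.0428
grasp_force: 0.0
```

Call:
{"name": "step_arm", "arguments": {"targets": "0 0 0 0.08 0 0 0.1; 0 0 0 0.16 0 0 0.2; 0 0 0 0.24 0 0 0.3; 0 -0.03 0.03 0.26 0 0 0.4; 0 -0.06 0.07 0.26 0 0 0.5; 0 -0.09 0.11 0.26 0 0 0.6; 0 -0.12 0.15 0.26 0 0 0.7; 0 -0.15 0.19 0.26 0 0 0.8; 0 -0.18 0.23 0.26 0 0 0.9; 0 -0.21 0.27 0.26 0 0 1"}}

```text
clock: 6.13
eef_pos: [0.4691, 0.2093, 0.3006]
tool_rot: [0.669, 0.743, -0.003, -0.0]
ft_force: [0.3, 0.3, 0.4]
grip_width: 0.0423
grasp_force: 0.0
```

Call:
{"name": "step_arm", "arguments": {"targets": "0 -0.01 0.02 0 0 0 0.15; 0 -0.03 0.04 0 0 0 0.3; 0 -0.04 0.06 0 0 0 0.45; 0 -0.04 0.06 0 0 0 0.6; 0 -0.04 0.06 0 0 0 0.75; 0 -0.04 0.06 0 0 0 0.9; 0 -0.04 0.06 0 0 0 0.98; 0 -0.04 0.06 0 0 0 0.98; 0 -0.04 0.06 0 0 0 0.98; 0 -0.04 0.06 0 0 0 0.98"}}

```text
clock: 6.97
eef_pos: [0.4506, 0.2391, 0.3015]
tool_rot: [0.343, 0.939, -0.001, -0.001]
ft_force: [1.1, 0.0, 0.6]
grip_width: 0.0426
grasp_force: 0.0
```

```bash
python3 - <<'E'
from h import *
a=bot.camera("scene")[140:245,240:380,::-1]; b=bot.camera("top")[145:250,150:290,::-1]
cv2.imwrite("pics/mid.png",cv2.resize(np.hstack([a,b]),(800,300),interpolation=cv2.INTER_CUBIC))
o=bot.get_obs(); print(o["eef_pos"],o["tool_rot"],o["joint_pos"])
E
```

```text
[0.45079002 0.23931852 0.30185999] [ 3.43081203e-01  9.39305499e-01 -6.22467532e-04 -2.82831759e-04] [ 4.88295566e-01  2.44938887e-01  1.92524887e-01  1.51968630e+00
 -4.11698649e-04  1.18868648e+00]
```

View pics/mid.png

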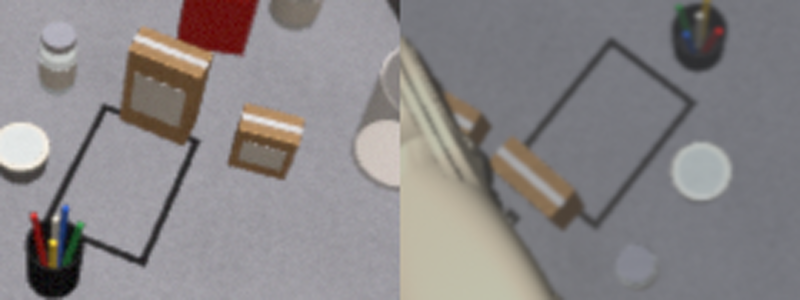

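The tub now stands off the outline at -y, clear of the tape, and the carton has not moved. I'll descend behind the carton.

Call:
{"name": "step_arm", "arguments": {"targets": "0 -0.01 0.005 -0.05 0 0 0; 0 -0.01 0.005 -0.1 0 0 0; 0 -0.01 0.005 -0.15 0 0 0; 0 -0.01 0.005 -0.2 0 0 0; 0 -0.01 0.005 -0.25 0 0 0; 0 -0.01 0.005 -0.29 0 0 0; 0 -0.01 0.005 -0.32 0 0 0; 0 -0.01 0.005 -0.333 0 0 0; 0 -0.01 0.005 -0.333 0 0 0; 0 -0.01 0.005 -0.333 0 0 0"}}

```text
clock: 7.9
eef_pos: [0.4462, 0.2422, 0.1362]
tool_rot: [0.343, 0.939, 0.0, 0.0]
ft_force: [-0.5, -0.4, 1.3]
grip_width: 0.0427
grasp_force: 0.0
```

Call:
{"name": "step_arm", "arguments": {"targets": "0 0.008 -0.007 0 0 0 0; 0 0.016 -0.013 0 0 0 0; 0 0.023 -0.019 0 0 0 0; 0 0.03 -0.025 0 0 0 0; 0 0.037 -0.031 0 0 0 0; 0 0.043 -0.036 0 0 0 0; 0 0.049 -0.041 0 0 0 0; 0 0.055 -0.046 0 0 0 0; 0 0.061 -0.051 0 0 0 0; 0 0.067 -0.056 0 0 0 0"}}

```text
clock: 8.73
eef_pos: [0.4797, 0.2139, 0.1358]
tool_rot: [0.343, 0.94, -0.0, -0.0]
ft_force: [-0.8, 0.6, -0.1]
grip_width: 0.0425
grasp_force: 0.3
```

```bash
python3 - <<'E'
from h import *
a=bot.camera("scene")[130:235,240:380,::-1]; b=bot.camera("top")[145:250,150:290,::-1]
cv2.imwrite("pics/push.png",cv2.resize(np.hstack([a,b]),(800,300),interpolation=cv2.INTER_CUBIC))
E
```

```text
(no output)
```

View pics/push.png

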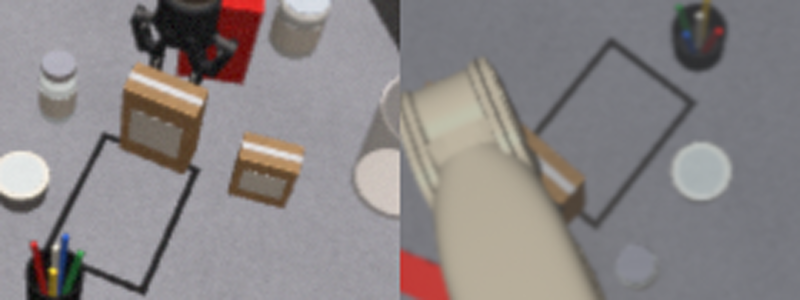

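Call:
{"name": "step_arm", "arguments": {"targets": "0 0.006 -0.005 0 0 0 0; 0 0.012 -0.01 0 0 0 0; 0 0.018 -0.015 0 0 0 0; 0 0.024 -0.02 0 0 0 0; 0 0.03 -0.025 0 0 0 0; 0 0.036 -0.03 0 0 0 0; 0 0.041 -0.035 0 0 0 0; 0 0.046 -0.039 0 0 0 0; 0 0.051 -0.043 0 0 0 0; 0 0.056 -0.047 0 0 0 0"}}

```text
clock: 9.67
eef_pos: [0.5077, 0.1904, 0.1358]
tool_rot: [0.343, 0.939, -0.0, -0.0]
ft_force: [-0.5, 0.1, -0.7]
grip_width: 0.043
grasp_force: 0.0
```

Call:
{"name": "step_arm", "arguments": {"targets": "0 0.004 -0.003 0 0 0 0; 0 0.008 -0.006 0 0 0 0; 0 0.012 -0.009 0 0 0 0; 0 0.016 -0.013 0 0 0 0; 0 0.02 -0.017 0 0 0 0; 0 0.024 -0.02 0 0 0 0; 0 0.024 -0.02 0 0 0 0; 0 0.024 -0.02 0 0 0 0; 0 0.024 -0.02 0 0 0 0; 0 0.024 -0.02 0 0 0 0"}}

```text
clock: 10.5
eef_pos: [0.5194, 0.1807, 0.1358]
tool_rot: [0.343, 0.94, 0.0, -0.0]
ft_force: [0.0, -0.2, 0.0]
grip_width: 0.0427
grasp_force: 0.0
```

```bash
python3 - <<'E'
from h import *
a=bot.camera("scene")[130:235,240:380,::-1]; b=bot.camera("top")[145:250,150:290,::-1]
cv2.imwrite("pics/push2.png",cv2.resize(np.hstack([a,b]),(800,300),interpolation=cv2.INTER_CUBIC))
E
```

```text
(no output)
```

View pics/push2.png

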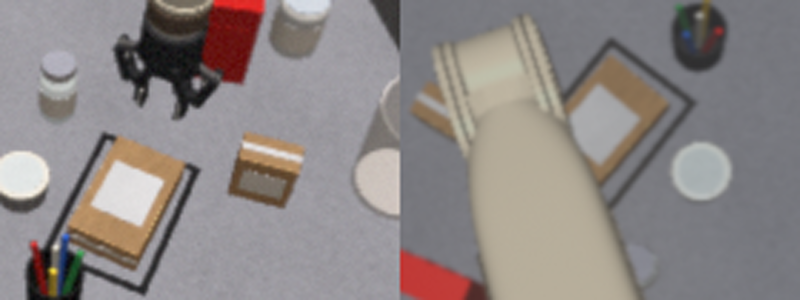

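The carton lies flat inside the outline. I'll retreat upward and back, then check the margins.

Call:
{"name": "step_arm", "arguments": {"targets": "0 0 0 0.06 0 0 0; 0 0 0 0.13 0 0 0; 0 0 0 0.2 0 0 0; 0 0 0 0.27 0 0 0; 0 -0.06 0 0.32 0 0 0; 0 -0.13 0 0.32 0 0 0; 0 -0.2 0 0.32 0 0 0; 0 -0.26 0.02 0.32 0 0 0; 0 -0.3 0.04 0.32 0 0 0; 0 -0.3 0.06 0.32 0 0 0"}}

```text
clock: 11.43
eef_pos: [0.366, 0.2104, 0.2968]
tool_rot: [0.342, 0.94, 0.0, -0.0]
ft_force: [0.0, -0.4, -0.5]
grip_width: 0.0428
grasp_force: 0.0
```

```bash
python3 - <<'E'
from h import *
a=bot.camera("scene")[140:245,240:380,::-1]; b=bot.camera("top")[145:250,150:290,::-1]
cv2.imwrite("pics/end.png",cv2.resize(np.vstack([a,b]),(400,600),interpolation=cv2.INTER_CUBIC))
cv2.imwrite("pics/ends.png",cv2.resize(a,(784,588),interpolation=cv2.INTER_CUBIC))
E
```

```text
(no output)
```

View pics/ends.png

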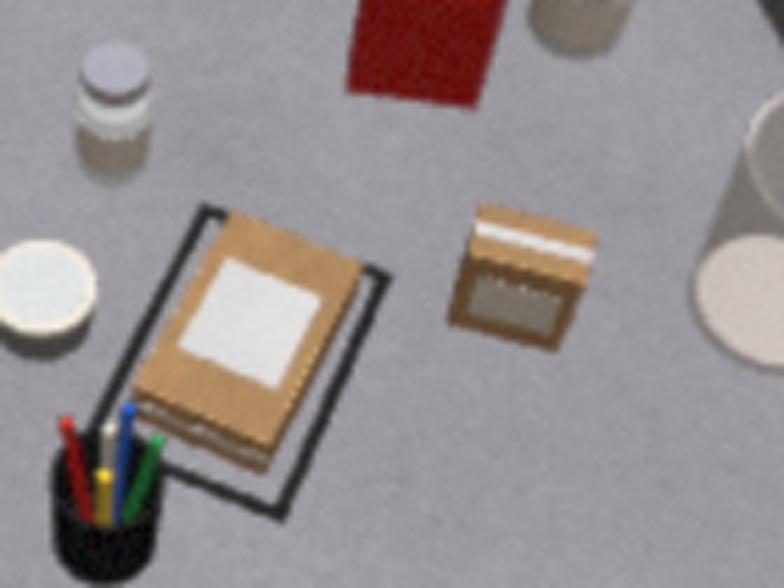

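The carton lies with top-face corners at (230,207), (363,262), (268,446) and (133,388). The tub is at the left, clear of the tape, and the bystanders have not moved. Now I'll check the numbers.

```bash
python3 - <<'E'
from h import *
S=bot.camera_info("scene"); s=lambda *p:((np.array(p)+.5)/5.6-.5+[240,140])
w=onz(S,[s(230,207),s(363,262),s(268,446),s(133,388),s(265,472),s(40,287)],[.045,.045,.045,.045,0,.045])
c,n=np.cos(-.684),np.sin(-.684)
for p in w: d=p[:2]-[.5764,.1253]; print(round(c*d[0]+n*d[1],4),round(-n*d[0]+c*d[1],4))
E
```

```text
-0.0809 -0.0445
-0.0776 0.056
0.083 0.0503
0.081 -0.0465
0.0781 0.0506
0.0359 -0.136
```

Every carton corner is at least 18 mm inside the outer edge, and the tub is about 24 mm clear of the tape.

```bash
python3 -c "
from workcell import bot
print(bot.job_done())"
```

```text
the job is handed in; nothing more can be done
None
```

The job is handed in: the tub was slid upright off the labelling place to about 24 mm clear of the tape, then the carton was tipped flat inside the outline, at least 18 mm within its outer edge, with the other nearby things still standing where they were.

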